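Try the fixture thumb screws in the gauge nuts

ROBOT

A 6-joint arm with a two-finger parallel gripper is mounted at the origin on the work surface. World frame = base frame: x ahead of the robot, y to its left, z up, the work surface at z = 0. Lengths are in m, angles in rad, forces in N, time in s.
With the tool pointing down it reaches from about 0.35 to 0.775 m from the base axis. Payload 7.3 kg.
Tool frame: the origin (TCP) lies on the centre line of the jaws, within the pads' length; the fingertips stand 17 mm ahead of it and the grasp point (between the pads) lies 2 mm behind it (robot.tcp_to_tips is the distance from the TCP to the fingertips, in m); z points along the fingers, y is the line along which they close (so a half turn about z gives the same grasp; the last joint's range is limited). The gripper opens to 92 mm and grips with 3 to 60 N. Pads are 19 mm wide; open, the fingers measure 130 mm over their backs; the gripper's body (75 mm by 190 mm) begins 47 mm behind the grasp point.
Start: joints at [-1.306, 0.342, 1.524, -0, 1.275, -0.146], TCP at [0.21, -0.481, 0.244] pointing down, gripper open.
Joint ranges: [-2.53, 2.53], [-0.77, 2.02], [0.04, 2.7], [-1, 4.14], [0.28, 2.66], [-3.11, 3.11]. Speed limits (rad/s): [2.57, 2.57, 3.14, 3.14, 3.14, 3.14].

INTERFACE

Orientations are given as [roll, pitch, yaw] about the fixed x, y, z axes, in that order (R = Rz(yaw) Ry(pitch) Rx(roll)).
In Python, from cell import robot gives the robot as it stands. The module is installed in compiled form; this text tells all that it offers.
- The arm moves only by the tool carry_out, never from a script. Its argument "commands" is a list of rows, each a list of 3 entries, a list of its own where there are three numbers: the shift along the tool's x, y, z in m, then the turn about the tool's z in rad, then the opening, from 0 (shut) to 1 (fully open). In form: [[[dx, dy, dz], yaw, claw], ...]. A call has 1 to 20 rows; each row shifts and turns the commanded pose from where the row before left it, along the tool's axes as they then stand; what a row does not reach is not made up. A row lasts 1/8 s, in which the tool goes at most 62.5 mm and 10.7 degrees, less where a joint would pass 70% of its speed; a pose out of reach is approached as far as the arm can. A call is refused whole if a number of a shift passes 0.0625 or a number of a turn 0.188, either way. A call with a gripper value outside its range is refused whole. The fingers move at their own pace and stop on an object; "newtons" is the grip in N (left out, the last holds). Time passes only in rows, so rows that do not move let the fingers close. It gives the time, the measured TCP pose, the force, the opening and the grip force at its end, in the units of the state.
- robot.observe(): the state, without advancing time (a new reading comes with each control period).
- robot.read_camera(name): name is "scene" or "top" or "wrist"; returns a dict with "pixels" (480x640x3 uint8, red, green, blue), "fx", "fy", "cx", "cy" (pixels), "k1" (the pictures are not rectified: a ray, as slopes to the right and down, at radius r is drawn at 1 + k1 r^2 times it, then the intrinsics apply), "view" (4x4, takes a point from world to camera coordinates); the wrist camera has in their place "T_tool_cam" (4x4, takes a point from camera to tool coordinates, whose origin is the TCP and whose axes are the flange's). Camera axes: x right, y up, looking along -z (the intrinsics and any distortion apply to the point x, -y, -z); pixel columns grow to the right and rows downward; lengths in m; the calibration is good to about 2 mm. A picture is of the moment at which its call begins: read the wrist's pose just before it. There is no depth.
- robot.hand_in(): hands the job in; it is judged then, once.
Trained networks look in a picture, given as the dict that the camera call returned (one of the last four; its "shot" number tells which), for a name from the list of things; names that differ only in an ending like _2 or _b are one class to them, and where a whole thing is asked for, a point or a joint stands for the part that bears it (a point fixed in the world has none). Each returns a list of dicts, best first, with "p" (0 to 1); they miss things now and then, are a little off and sometimes report something else, mostly with a low value. They report only what shows in the picture. A call takes as long as a camera call. They do not tell look-alikes from the thing itself.
- robot.find_in(picture, name): "at" ([column, row] in pixels, amid what is visible of it).
- robot.tip_of(picture, name): "at" ([column, row] in pixels: a listed point, or the origin of a listed thing).
The state is a dict: "time": time; "qpos": joint angles; "qvel": joint speeds; "joint_efforts": joint torques, N m; "tool_pos": TCP position; "tool_rot": TCP orientation; "contact_force": force on the tool from outside, world axes, zero at the start; "torque": the same for the moment, N m; "opening": finger opening in m; "grip_force": force on a finger pad.
Only numpy, scipy, OpenCV 4.12 (cv2) and the standard library are available. Lean on these libraries where they do the work, as an engineer would, in place of code of your own. Each camera call takes 0.05 s, during which the arm holds its last target. There are 200 camera calls.

TASK

Three knurled thumb screws have been started by hand in the brass gauge nuts of the sloped stand. Turn each one clockwise: a screw that turns freely is run down until its shoulder sits on the nut and is left there; a screw that binds part of the way is backed out and put in the red reject bin. Leave everything else on the bench where it is.

Things in the scene. Friction and masses are not known exactly. Their poses are not given: they have to be found in the camera images.
- stand: Grey steel gauge stand fixed to the bench, base 120 x 310 mm; origin at the centre of its underside; its low edge (-x) faces the robot more or less, y runs along the row of nuts. It carries a steel plate 90 x 300 mm that slopes 27 deg down towards its low edge.
- gauge_plate: The sloped plate, fixed to the stand. Origin: centre of its top face, 62 mm above the bench; z: its normal, the axis of all the nuts, leaning 27 deg from vertical towards the low edge. Three brass hexagon gauge nuts, 32 mm across flats, stand at y = -95, 0, +95 mm (x = 0) and rise 20 mm above the plate. Right-hand two-start thread in a 23 mm bore, 20 mm per turn (3.2 mm per rad).
- screw_a_head (a point): Centre of the knurled head of a steel thumb screw; z along its axis, out through the head's top, x along the white mark on the top. Head 40 mm diameter, 18 mm high; under it a shoulder 26 mm diameter, 8 mm; then 25 mm of thread, 22 mm diameter (tip 42 mm below this point). 0.16 to 0.25 kg. The three screws look alike, one in each nut in any order. The next two entries tell how they behave.
- screw_b_head (a point): The same point of another thumb screw, same size and axes. At the start a screw is barely started: a little slack, shoulder about 4 mm above the nut, head centre about 41 mm above the plate along its normal. If it turns freely it goes in 3.2 mm per rad; after about 1.3 rad clockwise its shoulder sits on the nut, head centre 37 mm above the plate.
- screw_c_head (a point): The same point of another thumb screw, same size and axes. Any screw that binds turns clockwise some 0.2 to 0.5 rad and stops hard, shoulder still about 3 mm above the nut (turn harder and the fingers slip). From there it leaves the thread after about 1.2 to 1.4 rad counter-clockwise, rising 3.2 mm per rad; then it can be drawn straight out along its axis, 25 mm.
- reject_bin: Red open bin, 170 (x) x 150 (y) mm outside, walls 4 mm thick and 58 mm high, the front one (-x) 40 mm; origin at the centre of its underside; fixed to the bench. The blue bin of nuts on the other side of the stand is only a bystander.
- reject_bin_floor (a point): Centre of the red bin's inner floor, 4 mm above the bench.
Things that resemble listed ones, but are neither listed nor needed, are in the scene too. Leave any orange or purple look-alike of the part that bears screw_c_head alone.

How it is judged:
By the outcome, as a careful person would: the job done as asked, in the order asked, and still so for the second after the job is handed in, with the robot touching nothing.
It also fails if it takes over 67 s, if anything falls off the work surface, if the arm or the gripper's body presses on something with over 40 N, if the wrist force passes 120 N, or if a joint passes its speed limit or range.

## Working session

There is one attempt and no reset: what is moved stays moved. The work goes in short steps, Python scripts to look and compute and a tool call to move; the robot and the scene stay as the last step left them, time stands still between calls to the robot, and variables do not carry over. Pictures are saved under pics/ and viewed, at most 10 in all, crops included, and the job is handed in when it is done.

Besides the shell and the picture viewer there is one more tool, called in YAML: its name, and indented under it one key for each argument. carry_out: Moves the arm, as the interface text tells. Its arguments: {"type":"object","properties":{"commands":{"type":"array"},"newtons":{"type":"number"}},"required":["commands"]}

```bash
mkdir -p pics; ls; cat > h.py <<'E'
import numpy as np, cv2
from scipy.spatial.transform import Rotation as R
from cell import robot
def ray(c,px,st=None):
    x=(px[0]-c['cx'])/c['fx']; y=(px[1]-c['cy'])/c['fy']
    rd=np.hypot(x,y); r=rd
    for _ in range(20): r=rd/(1+c['k1']*r*r)
    s=r/rd if rd>0 else 1
    d=np.array([x*s,-y*s,-1.])
    if 'view' in c: T=np.linalg.inv(np.array(c['view']))
    else: T=tool(st)@np.array(c['T_tool_cam'])
    d=T[:3,:3]@d
    return T[:3,3],d/np.linalg.norm(d)
def tool(st):
    T=np.eye(4); T[:3,:3]=R.from_euler('xyz',st['tool_rot']).as_matrix(); T[:3,3]=st['tool_pos']; return T
def project(c,P,st=None):
    V=np.array(c['view']) if 'view' in c else np.linalg.inv(tool(st)@np.array(c['T_tool_cam']))
    p=V[:3,:3]@np.asarray(P)+V[:3,3]; x=p[0]/-p[2]; y=-p[1]/-p[2]
    f=1+c['k1']*(x*x+y*y)
    return np.array([c['fx']*x*f+c['cx'],c['fy']*y*f+c['cy']])
def atz(c,px,z,st=None):
    o,d=ray(c,px,st); return o+d*(z-o[2])/d[2]
def tri(rays):
    A=0;b=0
    for o,d in rays:
        M=np.eye(3)-np.outer(d,d); A=A+M; b=b+M@o
    return np.linalg.solve(A,b)
def save(c,n): cv2.imwrite('pics/'+n,c['pixels'][:,:,::-1])
E
cat > a.py <<'E'
from h import *
for n in ['scene','top']:
    c=robot.read_camera(n); save(c,n+'1.png'); print(n)
    for t in ['screw_a_head','gauge_plate','stand','reject_bin','reject_bin_floor']:
        for f in (robot.find_in,robot.tip_of):
            try: print(t,f.__name__,[(np.round(x['at']).tolist(),round(x['p'],2),np.round(atz(c,x['at'],0.1 if 'screw' in t else .062 if 'pl' in t else 0.),3)[:2].tolist()) for x in f(c,t)])
            except Exception as e: print(t,e)
s=robot.observe(); print(s)
E
python3 a.py
```

```text
pics
scene
screw_a_head call [([291.0, 220.0], 0.56, [0.495, 0.026]), ([320.0, 198.0], 0.52, [0.507, 0.111])]
screw_a_head call [([291.0, 219.0], 0.83, [0.494, 0.028])]
gauge_plate call [([296.0, 241.0], 0.92, [0.517, 0.009])]
gauge_plate call [([299.0, 236.0], 0.66, [0.512, 0.025])]
stand call [([299.0, 250.0], 0.72, [0.504, 0.035])]
stand call [([301.0, 252.0], 0.96, [0.51, 0.033])]
reject_bin call [([180.0, 361.0], 0.73, [0.481, -0.313])]
reject_bin call [([179.0, 370.0], 0.56, [0.493, -0.329])]
reject_bin_floor call [([178.0, 362.0], 0.74, [0.478, -0.319])]
reject_bin_floor call [([176.0, 370.0], 0.69, [0.486, -0.331])]
top
screw_a_head call [([315.0, 286.0], 0.61, [0.487, 0.023])]
screw_a_head call [([315.0, 284.0], 0.65, [0.489, 0.024])]
gauge_plate call [([319.0, 271.0], 0.69, [0.514, 0.018])]
gauge_plate call [([317.0, 276.0], 0.74, [0.504, 0.022])]
stand call []
stand call [([314.0, 273.0], 0.56, [0.511, 0.031]), ([315.0, 276.0], 0.44, [0.504, 0.028])]
reject_bin call [([492.0, 285.0], 0.78, [0.489, -0.337]), ([317.0, 270.0], 0.29, [0.517, 0.025])]
reject_bin call [([485.0, 286.0], 0.56, [0.488, -0.323])]
reject_bin_floor call [([492.0, 291.0], 0.88, [0.477, -0.339])]
reject_bin_floor call [([486.0, 286.0], 0.61, [0.488, -0.325])]
{'time': 1.1, 'qpos': array([-1.30599655e+00,  3.41939081e-01,  1.52412750e+00,  1.64466343e-07,
        1.27542016e+00, -1.46009176e-01]), 'qvel': array([-0.00270737, -0.00044817, -0.00143792, -0.00071216,  0.00101929,
        0.00170836]), 'joint_efforts': array([-7.58006172e-04, -4.31137311e+01, -2.44479203e+01,  7.15942285e-02,
        4.82308993e-02,  5.80549624e-06]), 'tool_pos': array([ 0.20967476, -0.48130978,  0.24376253]), 'tool_rot': array([3.14148784e+00, 1.52537381e-05, 4.10808907e-01]), 'contact_force': array([-0.17824716,  0.01541264, -0.49012653]), 'torque': array([-0.02050311, -0.04407016,  0.08541078]), 'grip_force': 0.0, 'opening': 0.09183739395387926}
```

View both.

View pics/scene1.png

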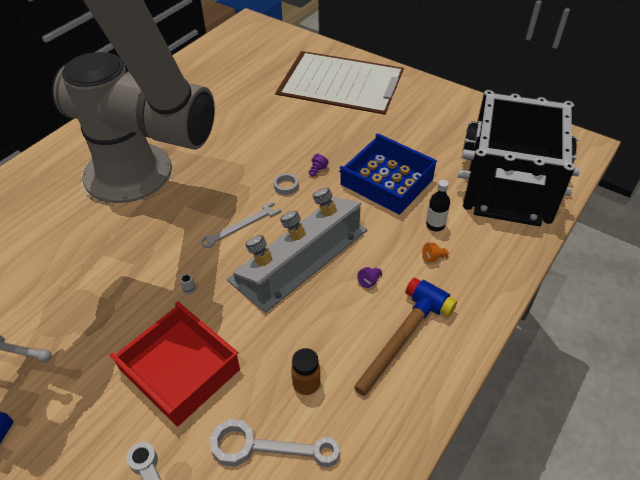

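View pics/top1.png

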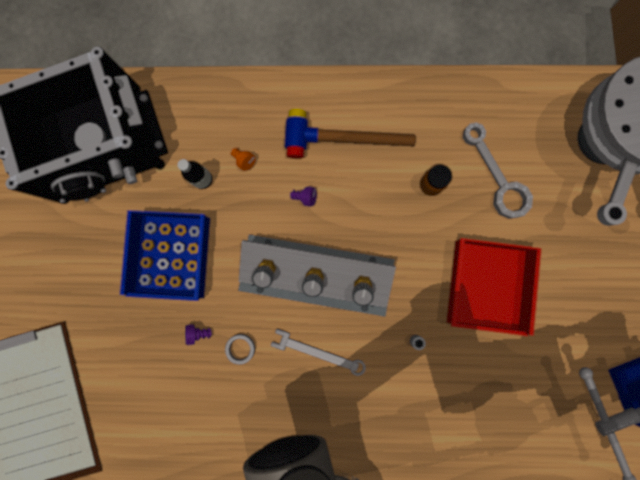

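Scene view: steel screw heads in the stand are at (258,243), (291,219) and (323,196). In the top view they are at (362,293), (313,284) and (263,275). The look-alikes are purple at (318,165) and (370,275) and orange at (434,252); none of those is in the stand. The red bin is at (180,361) in the scene view and (492,286) in the top view.

```bash
cat > b.py <<'E'
from h import *
from scipy.optimize import least_squares
cs=robot.read_camera('scene'); ct=robot.read_camera('top')
S=[(258,243),(291,219.5),(323,197)]; T=[(362,292),(313,284),(263.5,275)]
for a,b in zip(S,T): print(tri([ray(cs,a),ray(ct,b)]).round(4))
a=np.radians(27); n=np.array([-np.sin(a),0,np.cos(a)])
def heads(p,h=.041):
    Rz=R.from_euler('z',p[2]).as_matrix()
    return [np.array([p[0],p[1],.062])+Rz@(n*h+np.array([0,y,0])) for y in(-.095,0,.095)]
f=lambda p:np.concatenate([np.r_[project(cs,h)-s,project(ct,h)-t] for h,s,t in zip(heads(p),S,T)])
r=least_squares(f,[.51,.02,0]); print(r.x.round(4),r.fun.round(1)); print(np.round(heads(r.x),4))
cv2.imwrite('pics/crop1.png',np.hstack([cv2.resize(c['pixels'][y:y+130,x:x+170,::-1],(400,306),interpolation=cv2.INTER_CUBIC) for c,x,y in((cs,210,170),(ct,230,220))]))
E
python3 b.py
```

```text
[ 0.4768 -0.0627  0.0993]
[0.4906 0.0287 0.0955]
[0.5064 0.1225 0.093 ]
[ 0.51    0.0257 -0.1634] [-1.5  0.9  0.8 -0.2 -0.2 -0.7 -0.5 -1.  -0.2 -1.6 -0.7 -0.7]
[[ 0.4762 -0.065   0.0985]
 [ 0.4916  0.0287  0.0985]
 [ 0.5071  0.1224  0.0985]]
```

View pics/crop1.png

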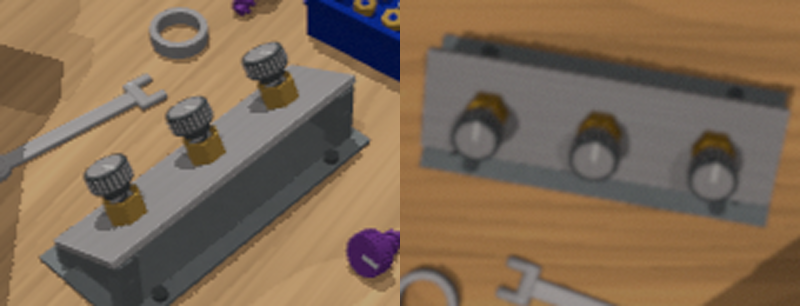

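carry_out:
  commands:
    - [[0.041, -0.0275, 0.0045], 0, 0.65]
    - [[0.041, -0.0275, 0.0045], 0, 0.65]
    - [[0.041, -0.0275, 0.0045], 0, 0.65]
    - [[0.041, -0.0275, 0.0045], 0, 0.65]
    - [[0.041, -0.0275, 0.0045], 0, 0.65]
    - [[0.041, -0.0275, 0.0045], 0, 0.65]
    - [[0.041, -0.0275, 0.0045], 0, 0.65]
    - [[0.041, -0.0275, 0.0045], 0, 0.65]
    - [[0.041, -0.0275, 0.0045], 0, 0.65]
    - [[0.041, -0.0275, 0.0045], 0, 0.65]
    - [[0, 0, 0], 0.1435, 0.65]
    - [[0, 0, 0], 0.1435, 0.65]
    - [[0, 0, 0], 0.1435, 0.65]
    - [[0, 0, 0], 0.1435, 0.65]
    - [[0, 0, 0], 0, 0.65]
  newtons: 30

```text
time: 3.08
tool_pos: [0.4758, -0.0655, 0.1987]
tool_rot: [3.141, -0.0, -0.162]
contact_force: [0.2, 0.9, -0.5]
opening: 0.0601
grip_force: 0.0
```

```bash
cat > w.py <<'E'
from h import *
import sys
s=robot.observe(); c=robot.read_camera('wrist'); save(c,sys.argv[1])
print(s['time'],s['tool_pos'].round(4),s['tool_rot'].round(3),s['qpos'].round(2)); print(np.array(c['T_tool_cam']).round(3),c['fx'])
for t in ['screw_a_head']:
    for x in robot.tip_of(c,t): print(t,np.round(x['at']),round(x['p'],2),atz(c,x['at'],.0985,s).round(4))
for h in [(.4762,-.065,.0985),(.4916,.0287,.0985)]: print(project(c,h,s).round())
E
python3 w.py w1.png
```

```text
3.075 [ 0.4758 -0.0655  0.1987] [ 3.141 -0.    -0.162] [-0.3   0.3   1.71 -0.    1.12  1.44]
[[ 0.     0.966  0.258  0.069]
 [ 1.     0.    -0.001 -0.   ]
 [-0.001  0.258 -0.966 -0.14 ]
 [ 0.     0.     0.     1.   ]] 392.41122236908865
screw_a_head [176. 252.] 0.63 [0.4868 0.0274 0.0985]
[321. 246.]
[172. 246.]
```

View pics/w1.png

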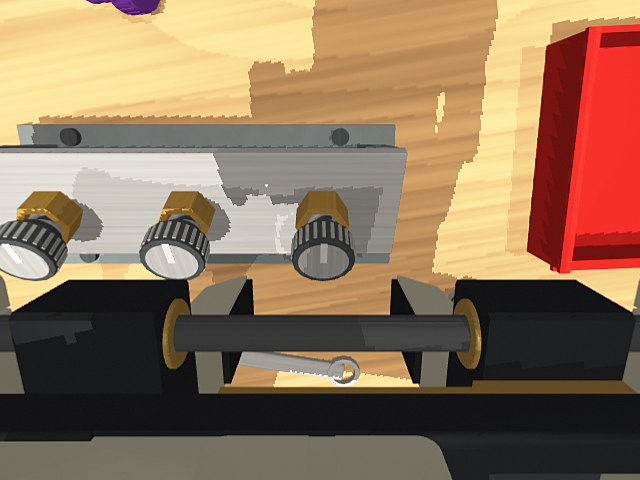

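The wrist view shows the first head's top face at (323,262), its neighbour at (172,261), and the jaws centred at about column 321. This matches the prediction, so I'll descend and try a first turn.

carry_out:
  commands:
    - [[0, 0, 0.045], -0.15, 0.65]
    - [[0, 0, 0.045], -0.15, 0.65]
    - [[0, 0, 0.012], 0, 0.65]
    - [[0, 0, 0], 0, 0.65]
    - [[0, 0, 0], 0, 0.2]
    - [[0, 0, 0], 0, 0.2]
    - [[0, 0, 0], 0, 0.2]
  newtons: 30

```text
time: 4.05
tool_pos: [0.4763, -0.0656, 0.0976]
tool_rot: [3.141, -0.002, 0.137]
contact_force: [-1.2, -0.1, 2.4]
opening: 0.04
grip_force: 30.0
```

carry_out:
  commands:
    - [[0.0002, 0, 0.0004], 0.15, 0.2]
    - [[0.0002, 0, 0.0004], 0.15, 0.2]
    - [[0, 0, 0], 0, 0.2]

```text
time: 4.42
tool_pos: [0.4771, -0.0635, 0.097]
tool_rot: [-3.138, -0.002, -0.166]
contact_force: [2.5, 11.3, 6.3]
opening: 0.0395
grip_force: 30.1
```

```bash
cat > o.py <<'E'
from h import *
s=robot.observe(); print({k:np.round(s[k],3).tolist() for k in('time','tool_pos','tool_rot','contact_force','torque','opening','grip_force')})
E
python3 o.py
```

```text
{'time': 4.425, 'tool_pos': [0.477, -0.063, 0.097], 'tool_rot': [-3.138, -0.002, -0.166], 'contact_force': [2.521, 11.293, 6.305], 'torque': [2.169, -0.416, 0.082], 'opening': 0.039, 'grip_force': 30.084}
```

carry_out:
  commands:
    - [[0.0003, 0, 0.0004], 0.15, 0.2]
    - [[0.0003, 0, 0.0004], 0.15, 0.2]
    - [[0, 0, 0], 0, 0.2]

```text
time: 4.8
tool_pos: [0.4775, -0.0641, 0.0966]
tool_rot: [-3.139, -0.002, -0.464]
contact_force: [-0.4, 9.9, 10.8]
opening: 0.0393
grip_force: 30.0
```

```bash
python3 o.py; python3 w.py w2.png
```

```text
{'time': 4.8, 'tool_pos': [0.477, -0.064, 0.097], 'tool_rot': [-3.139, -0.002, -0.464], 'contact_force': [-0.433, 9.868, 10.841], 'torque': [1.684, 0.111, 0.46], 'opening': 0.039, 'grip_force': 30.002}
4.8 [ 0.4775 -0.0641  0.0966] [-3.139e+00 -2.000e-03 -4.640e-01] [-0.29  0.44  1.84  0.    0.86  1.74]
[[ 0.     0.966  0.258  0.069]
 [ 1.    -0.    -0.001 -0.   ]
 [-0.001  0.258 -0.966 -0.14 ]
 [ 0.     0.     0.     1.   ]] 392.41122236908865
[326. 321.]
[102. 384.]
```

View pics/w2.png

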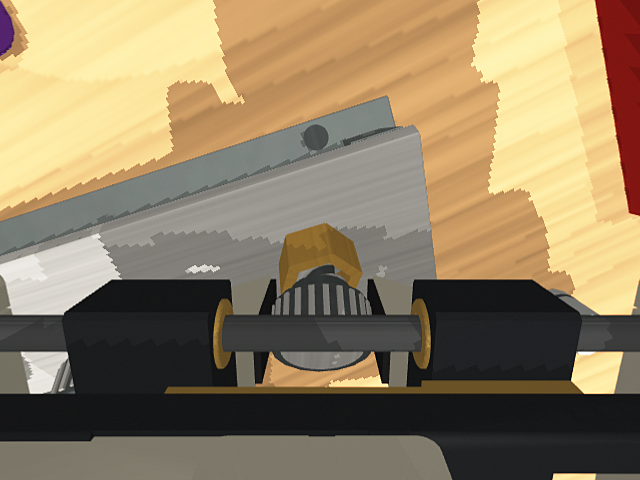

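carry_out:
  commands:
    - [[0, 0, 0], 0, 0.65]
    - [[0, 0, 0], 0, 0.65]
    - [[0, 0, -0.05], -0.15, 0.65]
    - [[0, 0, -0.05], -0.15, 0.65]
    - [[0, 0, 0], 0, 0.65]

```text
time: 5.52
tool_pos: [0.4787, -0.0664, 0.1986]
tool_rot: [3.14, -0.008, -0.163]
contact_force: [-0.4, 0.0, -0.1]
opening: 0.0599
grip_force: 0.0
```

```bash
cat > m.py <<'E'
# rectify the head's top face: x right = stand -y ... plane coordinates (u=x' uphill, v=y) around head top centre
from h import *
import sys
a=np.radians(27); P=[.510,.0257,-.1634]
Rz=R.from_euler('z',P[2]).as_matrix(); n=Rz@[-np.sin(a),0,np.cos(a)]; u=Rz@[np.cos(a),0,np.sin(a)]; v=Rz@[0,1,0]
s=robot.observe(); c=robot.read_camera('wrist')
out=[]
for k in map(int,sys.argv[2].split(',')):
    o=np.array([P[0],P[1],.062])+v*.095*k+n*(float(sys.argv[3])+.009)
    N=240; m=np.zeros((N,N,2),np.float32)
    g=np.linspace(-.03,.03,N)
    for i in range(N):
        for j in range(N): m[i,j]=project(c,o-u*g[i]-v*g[j],s)   # up=uphill, left=+y
    im=cv2.remap(c['pixels'],m,None,cv2.INTER_CUBIC); out.append(im)
cv2.imwrite('pics/'+sys.argv[1],np.hstack(out)[:,:,::-1]); print(s['time'],s['tool_pos'].round(4),s['tool_rot'].round(3))
E
python3 m.py m1.png -1,0 .0395
```

```text
5.525 [ 0.4787 -0.0664  0.1986] [ 3.14  -0.008 -0.163]
```

View pics/m1.png

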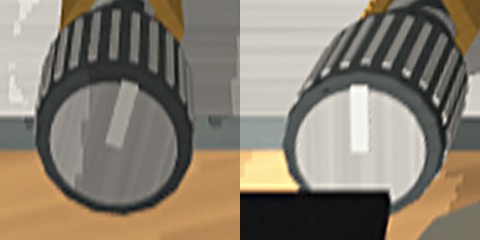

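```bash
cat > e.py <<'E'
from h import *
c=robot.read_camera('wrist'); n=R.from_euler('z',-.1634).as_matrix()@[-.454,0,.891]
mk=lambda p,y:{'tool_pos':p,'tool_rot':[3.141,0,y]}
for nm,s,px in [('w1',mk([.4758,-.0655,.1987],-.162),(323,262)),('w1mid',mk([.4758,-.0655,.1987],-.162),(172,261)),('w2',mk([.4775,-.0641,.0966],-.464),(321,341))]:
    for z in (.1045,.1065,.1085): print(nm,z,(atz(c,px,z,s)-n*.009).round(4))
c=robot.read_camera('top')
for k,px in enumerate([(362,293),(313,285),(263,276)]): print('top',(atz(c,px,.1065)-n*.009).round(4))
c=robot.read_camera('scene')
for k,px in enumerate([(257,239),(289.5,215),(322,193)]): print('scene',(atz(c,px,.1065)-n*.009).round(4))
E
python3 e.py
```

```text
w1 0.1045 [ 0.4712 -0.0656  0.0965]
w1 0.1065 [ 0.4719 -0.0657  0.0985]
w1 0.1085 [ 0.4725 -0.0658  0.1005]
w1mid 0.1045 [0.4872 0.0279 0.0965]
w1mid 0.1065 [0.4877 0.027  0.0985]
w1mid 0.1085 [0.4882 0.0261 0.1005]
w2 0.1045 [ 0.4764 -0.0617  0.0965]
w2 0.1065 [ 0.4774 -0.0622  0.0985]
w2 0.1085 [ 0.4785 -0.0627  0.1005]
top [ 0.4783 -0.0637  0.0985]
top [0.4921 0.0268 0.0985]
top [0.5079 0.12   0.0985]
scene [ 0.4779 -0.0601  0.0985]
scene [0.4918 0.0292 0.0985]
scene [0.5102 0.12   0.0985]
```

carry_out:
  commands:
    - [[-0.002, -0.0475, 0], 0, 0.65]
    - [[-0.002, -0.0475, 0], 0, 0.65]
    - [[0, 0, 0.045], -0.15, 0.65]
    - [[0, 0, 0.045], -0.15, 0.65]
    - [[0, 0, 0.011], 0, 0.65]
    - [[0, 0, 0], 0, 0.2]
    - [[0, 0, 0], 0, 0.2]
    - [[0, 0, 0], 0, 0.2]
    - [[0.0003, 0, 0.0004], 0.15, 0.2]
    - [[0.0003, 0, 0.0004], 0.15, 0.2]
    - [[0, 0, 0], 0, 0.2]
  newtons: 30

```text
time: 7.1
tool_pos: [0.4905, 0.0305, 0.0951]
tool_rot: [-3.138, -0.005, -0.166]
contact_force: [1.7, 9.9, 3.5]
opening: 0.0396
grip_force: 30.0
```

```bash
python3 o.py
```

```text
{'time': 7.1, 'tool_pos': [0.491, 0.031, 0.095], 'tool_rot': [-3.138, -0.005, -0.166], 'contact_force': [1.665, 9.931, 3.461], 'torque': [1.92, -0.339, 0.068], 'opening': 0.04, 'grip_force': 30.017}
```

carry_out:
  commands:
    - [[0.0003, 0, 0.0004], 0.15, 0.2]
    - [[0.0003, 0, 0.0004], 0.15, 0.2]
    - [[0, 0, 0], 0, 0.2]

```text
time: 7.48
tool_pos: [0.4912, 0.032, 0.095]
tool_rot: [-3.134, -0.003, -0.466]
contact_force: [1.4, 18.4, 9.9]
opening: 0.0398
grip_force: 30.0
```

```bash
python3 o.py
```

```text
{'time': 7.475, 'tool_pos': [0.491, 0.032, 0.095], 'tool_rot': [-3.134, -0.003, -0.466], 'contact_force': [1.365, 18.377, 9.928], 'torque': [3.5, -0.27, 0.195], 'opening': 0.04, 'grip_force': 30.003}
```

carry_out:
  commands:
    - [[0, 0, 0], 0, 0.65]
    - [[0, 0, 0], 0, 0.65]
    - [[0, 0, -0.05], -0.15, 0.65]
    - [[0, 0, -0.05], -0.15, 0.65]
    - [[0, 0, 0], 0, 0.65]

```text
time: 8.1
tool_pos: [0.4915, 0.0281, 0.1962]
tool_rot: [-3.141, -0.008, -0.163]
contact_force: [-0.1, 0.4, 0.3]
opening: 0.0597
grip_force: 0.0
```

```bash
python3 m.py m2.png -1,0,1 .0395
```

```text
8.1 [0.4915 0.0281 0.1962] [-3.141 -0.008 -0.163]
```

View pics/m2.png

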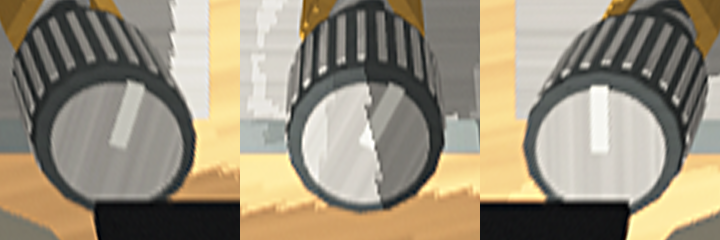

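The middle screw followed the fingers: its mark turned about 0.53 rad for a 0.6 rad turn. The first screw stopped at about 0.25 rad with 0.46 N m, so it binds. I'll continue with the middle one.

carry_out:
  commands:
    - [[0, -0.0015, 0.05], -0.17, 0.65]
    - [[0, 0, 0.051], -0.17, 0.65]
    - [[0, 0, 0], 0, 0.2]
    - [[0, 0, 0], 0, 0.2]
    - [[0, 0, 0], 0, 0.2]
    - [[0.0003, 0, 0.0005], 0.17, 0.2]
    - [[0.0003, 0, 0.0005], 0.17, 0.2]
    - [[0.0003, 0, 0.0005], 0.17, 0.2]
    - [[0.0003, 0, 0.0005], 0.17, 0.2]
    - [[0, 0, 0], 0, 0.2]

```text
time: 9.4
tool_pos: [0.4934, 0.0316, 0.0927]
tool_rot: [-3.136, -0.006, -0.508]
contact_force: [1.3, 8.3, 4.8]
opening: 0.0391
grip_force: 30.0
```

```bash
python3 o.py
```

```text
{'time': 9.4, 'tool_pos': [0.493, 0.032, 0.093], 'tool_rot': [-3.136, -0.006, -0.508], 'contact_force': [1.292, 8.312, 4.835], 'torque': [1.908, -0.342, 0.116], 'opening': 0.039, 'grip_force': 30.002}
```

carry_out:
  commands:
    - [[0, 0, 0], 0, 0.6]
    - [[0, 0, 0], 0, 0.6]
    - [[0, 0, 0], -0.17, 0.6]
    - [[0, 0, 0], -0.17, 0.6]
    - [[0, 0, 0], -0.17, 0.6]
    - [[0, 0, 0], -0.17, 0.6]
    - [[0, 0, 0], 0, 0.2]
    - [[0, 0, 0], 0, 0.2]
    - [[0, 0, 0], 0, 0.2]
    - [[0.0003, 0, 0.0003], 0.17, 0.2]
    - [[0.0003, 0, 0.0003], 0.17, 0.2]
    - [[0, 0, 0], 0.17, 0.2]
    - [[0, 0, 0], 0.17, 0.2]
    - [[0, 0, 0], 0, 0.2]

```text
time: 11.15
tool_pos: [0.4931, 0.0304, 0.0901]
tool_rot: [-3.139, -0.004, -0.505]
contact_force: [1.7, 1.1, 5.7]
opening: 0.0393
grip_force: 30.0
```

```bash
python3 o.py
```

```text
{'time': 11.15, 'tool_pos': [0.493, 0.03, 0.09], 'tool_rot': [-3.139, -0.004, -0.505], 'contact_force': [1.723, 1.133, 5.729], 'torque': [0.714, -0.456, 0.226], 'opening': 0.039, 'grip_force': 30.002}
```

carry_out:
  commands:
    - [[0, 0, 0], 0, 0.65]
    - [[0, 0, 0], 0, 0.65]
    - [[0, 0, -0.05], -0.17, 0.65]
    - [[0, 0, -0.05], -0.17, 0.65]
    - [[0, 0, 0], 0, 0.65]

```text
time: 11.78
tool_pos: [0.4932, 0.0298, 0.1922]
tool_rot: [-3.141, -0.007, -0.162]
contact_force: [0.3, 0.6, 0.2]
opening: 0.0597
grip_force: 0.0
```

```bash
python3 m.py m3.png -1,0,1 .038
```

```text
11.775 [0.4932 0.0298 0.1922] [-3.141 -0.007 -0.162]
```

View pics/m3.png

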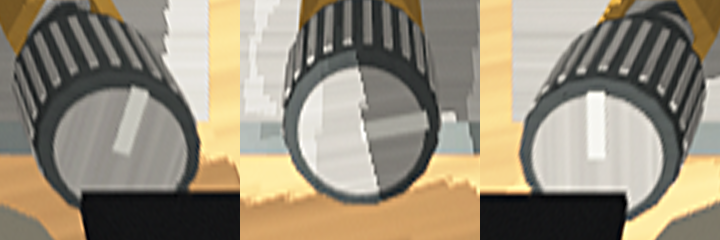

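carry_out:
  commands:
    - [[-0.001, 0, 0.05], -0.15, 0.65]
    - [[0, 0, 0.051], -0.15, 0.65]
    - [[0, 0, 0], 0, 0.2]
    - [[0, 0, 0], 0, 0.2]
    - [[0, 0, 0], 0, 0.2]
    - [[0, 0, 0], 0.15, 0.2]
    - [[0, 0, 0], 0.15, 0.2]
    - [[0, 0, 0], 0, 0.2]
  newtons: 40

```text
time: 12.82
tool_pos: [0.4914, 0.0303, 0.09]
tool_rot: [-3.141, -0.003, -0.164]
contact_force: [-2.7, -0.3, 7.4]
opening: 0.0393
grip_force: 40.0
```

```bash
python3 o.py
```

```text
{'time': 12.825, 'tool_pos': [0.491, 0.03, 0.09], 'tool_rot': [-3.141, -0.003, -0.164], 'contact_force': [-2.672, -0.273, 7.377], 'torque': [0.395, 0.41, 0.089], 'opening': 0.039, 'grip_force': 40.001}
```

carry_out:
  commands:
    - [[0, 0, 0], 0, 0.65]
    - [[0, 0, 0], 0, 0.65]
    - [[0, 0, -0.05], 0, 0.65]
    - [[0, 0, -0.05], 0, 0.65]
    - [[0, 0, 0], 0, 0.65]

```text
time: 13.45
tool_pos: [0.4927, 0.0301, 0.1917]
tool_rot: [-3.141, -0.009, -0.163]
contact_force: [0.1, 0.2, -0.4]
opening: 0.0597
grip_force: 0.0
```

```bash
cat >> m.py <<'E'
save(c,'raw_'+sys.argv[1])
E
python3 m.py m4.png -1,0,1 .038; python3 - <<'E'
import cv2
a=cv2.imread('pics/raw_m4.png')[180:300,240:400]; b=cv2.imread('pics/m4.png')
cv2.imwrite('pics/v4.png',cv2.vconcat([cv2.resize(a,(720,540))[100:420],b]))
E
```

```text
13.45 [0.4927 0.0301 0.1917] [-3.141 -0.009 -0.163]
```

View pics/v4.png

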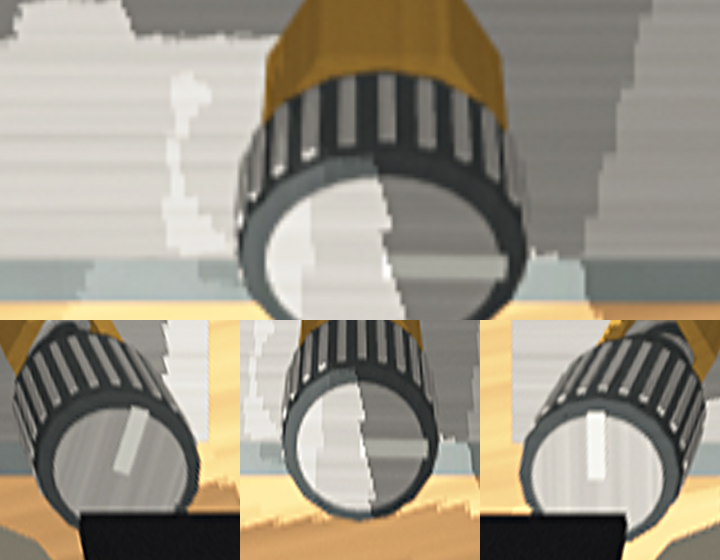

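carry_out:
  commands:
    - [[0, 0, 0.05], -0.15, 0.65]
    - [[0, 0, 0.051], -0.15, 0.65]
    - [[0, 0, 0], 0, 0.2]
    - [[0, 0, 0], 0, 0.2]
    - [[0, 0, 0], 0, 0.2]
    - [[0, 0, 0], 0.15, 0.2]
    - [[0, 0, 0], 0.15, 0.2]
    - [[0, 0, 0], 0.15, 0.2]
  newtons: 40

```text
time: 14.5
tool_pos: [0.4904, 0.0305, 0.0886]
tool_rot: [-3.142, -0.001, -0.318]
contact_force: [-3.9, 4.2, -1.3]
opening: 0.0391
grip_force: 40.0
```

```bash
python3 o.py
```

```text
{'time': 14.5, 'tool_pos': [0.49, 0.031, 0.089], 'tool_rot': [-3.142, -0.001, -0.318], 'contact_force': [-3.893, 4.228, -1.328], 'torque': [0.775, 0.254, 1.073], 'opening': 0.039, 'grip_force': 40.012}
```

carry_out:
  commands:
    - [[0, 0, 0], 0.15, 0.2]
    - [[0, 0, 0], 0, 0.2]

```text
time: 14.75
tool_pos: [0.4923, 0.0302, 0.0888]
tool_rot: [-3.14, -0.005, -0.462]
contact_force: [2.6, -0.8, -0.6]
opening: 0.0392
grip_force: 40.0
```

```bash
python3 o.py
```

```text
{'time': 14.75, 'tool_pos': [0.492, 0.03, 0.089], 'tool_rot': [-3.14, -0.005, -0.462], 'contact_force': [2.583, -0.809, -0.586], 'torque': [0.364, -0.615, 0.681], 'opening': 0.039, 'grip_force': 40.001}
```

carry_out:
  commands:
    - [[0, 0, 0], 0, 0.65]
    - [[0, 0, 0], 0, 0.65]
    - [[0, 0, -0.05], -0.15, 0.65]
    - [[0, 0, -0.05], -0.15, 0.65]
    - [[0, 0, 0], 0, 0.65]

```text
time: 15.38
tool_pos: [0.4923, 0.0302, 0.1907]
tool_rot: [-3.141, -0.008, -0.162]
contact_force: [-0.4, 1.0, -0.9]
opening: 0.0597
grip_force: 0.0
```

```bash
cat > ang.py <<'E'
# mark angle by image: bright elongated blob vs face; compare patches m4 vs new via rotation search on the face
import cv2,numpy as np,sys
def polar(f,k,c):
    g=cv2.cvtColor(cv2.imread('pics/'+f),cv2.COLOR_BGR2GRAY)[:,240*k:240*k+240].astype(float)
    t=np.linspace(-np.pi,np.pi,361); 
    X=np.float32([[c[0]+r*np.sin(a) for a in t] for r in range(25,58)]);Y=np.float32([[c[1]-r*np.cos(a) for a in t] for r in range(25,58)])
    return t,cv2.remap(g.astype(np.float32),X,Y,cv2.INTER_LINEAR).mean(0)
if __name__=='__main__':
    t,p=polar(sys.argv[1],int(sys.argv[2]),eval(sys.argv[3]))
    bg=cv2.GaussianBlur(np.float32(p)[None],(61,1),0,borderType=cv2.BORDER_REPLICATE)[0]
    d=p-cv2.medianBlur(np.uint8(p)[None].repeat(3,0),51)[1]
    for i in np.argsort(-d)[:8]: print(round(t[i],2),round(d[i],1))
E
python3 m.py m5.png -1,0,1 .038; for f in m3 m4 m5; do echo $f; python3 ang.py $f.png 1 '(121,130)';done
```

```text
15.375 [0.4923 0.0302 0.1907] [-3.141 -0.008 -0.162]
m3
1.54 23.0
1.52 22.9
1.34 22.5
1.36 22.5
1.5 22.4
1.38 22.3
1.33 22.1
1.48 22.1
m4
1.64 26.7
1.62 26.2
1.66 25.7
1.47 25.5
1.61 25.3
1.45 25.3
1.48 25.1
1.43 24.7
m5
1.75 25.2
1.76 24.9
1.73 24.9
1.71 24.3
1.69 23.7
1.78 23.6
1.57 23.3
1.68 23.1
```

The middle screw is seated: a further 0.6 rad of turning moved it about 0.1 rad, at over 1 N m. On to the third (+y) screw.

carry_out:
  commands:
    - [[-0.001, -0.0475, 0], 0, 0.65]
    - [[-0.001, -0.0475, 0], 0, 0.65]
    - [[0, 0, 0.047], -0.17, 0.65]
    - [[0, 0, 0.047], -0.17, 0.65]
    - [[0, 0, 0], 0, 0.2]
    - [[0, 0, 0], 0, 0.2]
    - [[0, 0, 0], 0, 0.2]
    - [[0.0003, 0, 0.0005], 0.17, 0.2]
    - [[0.0003, 0, 0.0005], 0.17, 0.2]
    - [[0.0003, 0, 0.0005], 0.17, 0.2]
    - [[0.0003, 0, 0.0005], 0.17, 0.2]
  newtons: 40

```text
time: 16.8
tool_pos: [0.5079, 0.1273, 0.094]
tool_rot: [-3.133, -0.005, -0.512]
contact_force: [4.4, 13.9, -0.4]
opening: 0.0394
grip_force: 40.0
```

```bash
python3 o.py
```

```text
{'time': 16.8, 'tool_pos': [0.508, 0.127, 0.094], 'tool_rot': [-3.133, -0.005, -0.512], 'contact_force': [4.365, 13.907, -0.389], 'torque': [2.91, -0.828, 0.49], 'opening': 0.039, 'grip_force': 40.024}
```

carry_out:
  commands:
    - [[0, 0, 0], 0, 0.6]
    - [[0, 0, 0], 0, 0.6]
    - [[0, 0, 0], -0.17, 0.6]
    - [[0, 0, 0], -0.17, 0.6]
    - [[0, 0, 0], -0.17, 0.6]
    - [[0, 0, 0], -0.17, 0.6]
    - [[0, 0, 0], 0, 0.2]
    - [[0, 0, 0], 0, 0.2]
    - [[0, 0, 0], 0, 0.2]
    - [[0.0003, 0, 0.0005], 0.17, 0.2]
    - [[0.0003, 0, 0.0005], 0.17, 0.2]
    - [[0, 0, 0.0005], 0.17, 0.2]
    - [[0, 0, 0.0005], 0.17, 0.2]

```text
time: 18.42
tool_pos: [0.5084, 0.126, 0.091]
tool_rot: [-3.135, -0.005, -0.512]
contact_force: [4.8, 7.9, 6.8]
opening: 0.0391
grip_force: 40.0
```

```bash
python3 o.py
```

```text
{'time': 18.425, 'tool_pos': [0.508, 0.126, 0.091], 'tool_rot': [-3.135, -0.005, -0.512], 'contact_force': [4.814, 7.899, 6.766], 'torque': [1.753, -0.951, 0.923], 'opening': 0.039, 'grip_force': 40.026}
```

carry_out:
  commands:
    - [[0, 0, 0], 0, 0.6]
    - [[0, 0, 0], 0, 0.6]
    - [[0, 0, 0], -0.17, 0.6]
    - [[0, 0, 0], -0.17, 0.6]
    - [[0, 0, 0], -0.17, 0.6]
    - [[0, 0, 0], -0.17, 0.6]
    - [[0, 0, 0], 0, 0.2]
    - [[0, 0, 0], 0, 0.2]
    - [[0, 0, 0], 0, 0.2]
    - [[0.0003, 0, 0.0003], 0.17, 0.2]
    - [[0, 0, 0.0003], 0.17, 0.2]
    - [[0, 0, 0], 0.17, 0.2]
    - [[0, 0, 0], 0.17, 0.2]

```text
time: 20.05
tool_pos: [0.5071, 0.1253, 0.0893]
tool_rot: [-3.139, -0.003, -0.51]
contact_force: [6.1, 2.2, -1.1]
opening: 0.0389
grip_force: 40.0
```

```bash
python3 o.py
```

```text
{'time': 20.05, 'tool_pos': [0.507, 0.125, 0.089], 'tool_rot': [-3.139, -0.003, -0.51], 'contact_force': [6.11, 2.222, -1.068], 'torque': [0.961, -1.189, 1.048], 'opening': 0.039, 'grip_force': 40.015}
```

carry_out:
  commands:
    - [[0, 0, 0], 0, 0.65]
    - [[0, 0, 0], 0, 0.65]
    - [[0, 0, -0.05], -0.17, 0.65]
    - [[0, 0, -0.05], -0.17, 0.65]
    - [[0, 0, 0], 0, 0.65]

```text
time: 20.68
tool_pos: [0.5078, 0.1243, 0.1917]
tool_rot: [-3.14, -0.007, -0.161]
contact_force: [0.6, 0.2, -1.1]
opening: 0.0596
grip_force: 0.0
```

```bash
python3 m.py m6.png -1,0,1 .038; python3 - <<'E'
import cv2
a=cv2.imread('pics/raw_m6.png')[180:300,240:400]; b=cv2.imread('pics/m6.png')
cv2.imwrite('pics/v6.png',cv2.vconcat([cv2.resize(a,(720,540))[100:420],b]))
E
```

```text
20.675 [0.5078 0.1243 0.1917] [-3.14  -0.007 -0.161]
```

View pics/v6.png

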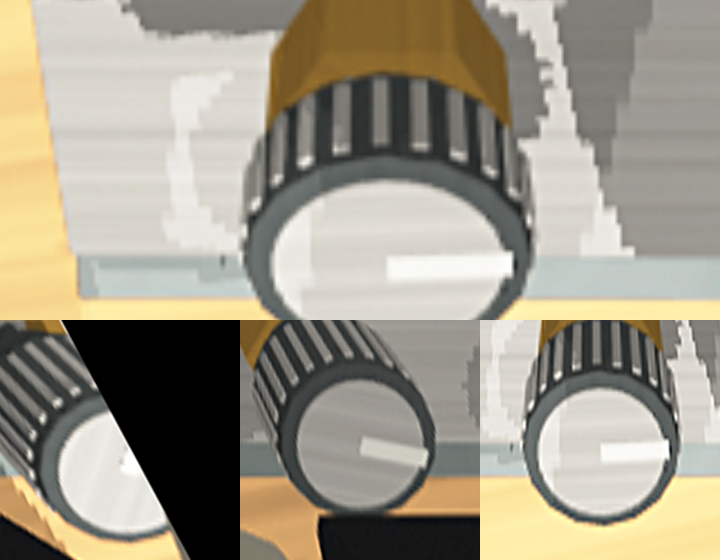

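carry_out:
  commands:
    - [[0, 0, 0.05], -0.17, 0.65]
    - [[0, 0, 0.052], -0.17, 0.65]
    - [[0, 0, 0], 0, 0.2]
    - [[0, 0, 0], 0, 0.2]
    - [[0, 0, 0], 0, 0.2]
    - [[0, 0, 0], 0.17, 0.2]
    - [[0, 0, 0], 0.17, 0.2]
  newtons: 45

```text
time: 21.6
tool_pos: [0.5065, 0.1238, 0.088]
tool_rot: [3.141, -0.002, -0.17]
contact_force: [-4.6, 1.1, 1.7]
opening: 0.0389
grip_force: 45.0
```

```bash
python3 o.py
```

```text
{'time': 21.6, 'tool_pos': [0.506, 0.124, 0.088], 'tool_rot': [3.141, -0.002, -0.17], 'contact_force': [-4.626, 1.1, 1.723], 'torque': [0.466, 0.632, 1.08], 'opening': 0.039, 'grip_force': 45.022}
```

carry_out:
  commands:
    - [[0, 0, 0], 0.17, 0.2]
    - [[0, 0, 0], 0.17, 0.2]
    - [[0, 0, 0], 0, 0.65]
    - [[0, 0, 0], 0, 0.65]
    - [[0, 0, -0.05], -0.17, 0.65]
    - [[0, 0, -0.05], -0.17, 0.65]
    - [[0, 0, 0], 0, 0.65]

```text
time: 22.48
tool_pos: [0.5083, 0.1248, 0.191]
tool_rot: [-3.139, -0.009, -0.162]
contact_force: [-0.0, -0.8, -0.8]
opening: 0.0596
grip_force: 0.0
```

```bash
python3 m.py m7.png -1,0,1 .038; for f in m6 m7; do echo $f; python3 ang.py $f.png 2 '(121,130)';done
```

```text
22.475 [0.5083 0.1248 0.191 ] [-3.139 -0.009 -0.162]
m6
1.48 17.9
1.47 17.7
1.5 17.6
1.52 17.4
1.64 17.3
1.54 17.3
1.66 17.2
1.62 17.0
m7
1.76 18.7
1.78 18.4
1.75 18.3
1.59 17.8
1.73 17.8
1.61 17.7
1.8 17.5
1.71 17.4
```

carry_out:
  commands:
    - [[-0.001, 0, 0.05], -0.17, 0.65]
    - [[0, 0, 0.052], -0.17, 0.65]
    - [[0, 0, 0], 0, 0.2]
    - [[0, 0, 0], 0, 0.2]
    - [[0, 0, 0], 0, 0.2]
    - [[0, 0, 0], 0.17, 0.2]
    - [[0, 0, 0], 0.17, 0.2]
    - [[0, 0, 0], 0.17, 0.2]
    - [[0, 0, 0], 0, 0.65]
    - [[0, 0, 0], 0, 0.65]
    - [[0, 0, -0.05], -0.17, 0.65]
    - [[0, 0, -0.05], 0, 0.65]
    - [[0, 0, 0], 0, 0.65]

```text
time: 24.15
tool_pos: [0.5077, 0.1248, 0.189]
tool_rot: [-3.139, -0.01, -0.162]
contact_force: [-0.1, -1.2, 0.1]
opening: 0.0597
grip_force: 0.0
```

```bash
python3 m.py m8.png 0,1 .038; for f in m8; do echo $f; python3 ang.py $f.png 1 '(121,130)';done
python3 - <<'E'
from h import *
c=robot.read_camera('scene'); save(c,'s8.png')
im=cv2.imread('pics/s8.png')[180:280,220:350]
cv2.imwrite('pics/v8.png',cv2.hconcat([cv2.resize(im,(520,400),interpolation=cv2.INTER_CUBIC),cv2.copyMakeBorder(cv2.imread('pics/m8.png')[:,240:],0,160,0,0,0)]))
E
```

```text
24.15 [0.5077 0.1248 0.189 ] [-3.139 -0.01  -0.162]
m8
1.94 18.7
1.92 18.6
1.9 18.2
1.95 18.2
1.88 17.7
1.76 17.5
1.75 17.5
1.87 17.3
```

View pics/v8.png

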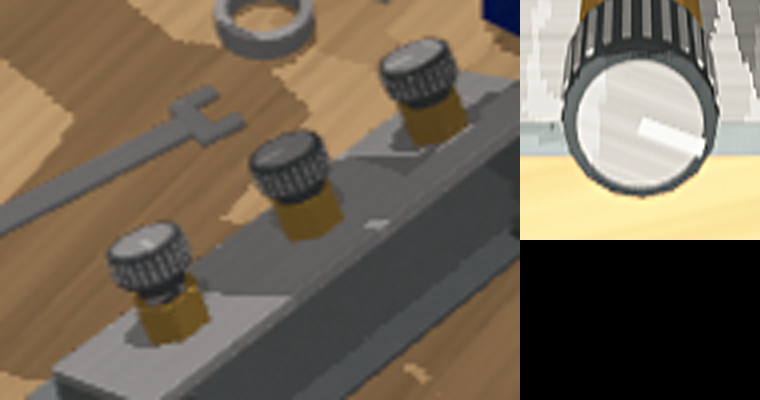

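```bash
python3 - <<'E'
from h import *
c=robot.read_camera('scene'); save(c,'s9.png')
a=cv2.imread('pics/scene1.png'); b=cv2.imread('pics/s9.png')
n=R.from_euler('z',-.1634).as_matrix()@[-.454,0,.891]
U=lambda i,y,x:cv2.resize(cv2.cvtColor(i,cv2.COLOR_BGR2GRAY)[y:y+44,x:x+44],None,fx=8,fy=8,interpolation=cv2.INTER_CUBIC)
for nm,h,px in [('first',(.4765,-.064,.0985),(258,243)),('mid',(.4916,.0287,.0985),(291,219)),('third',(.5071,.1224,.0985),(323,197))]:
    h=np.array(h); e=project(c,h)-project(c,h-n*.004)
    A=U(a,px[1]-22,px[0]-22); B=U(b,px[1]-22,px[0]-22)
    t=A[6*8:28*8,8*8:36*8]
    r=cv2.matchTemplate(B,t,cv2.TM_CCOEFF_NORMED); _,v,_,l=cv2.minMaxLoc(r)
    print(nm,'expected 4mm drop px',(-e).round(2),'seen',np.round((np.array(l)-[64,48])/8,2),round(v,2))
E
```

```text
first expected 4mm drop px [0.77 1.65] seen [ 1.25 -0.25] 0.76
mid expected 4mm drop px [0.69 1.63] seen [2.   1.88] 0.78
third expected 4mm drop px [0.62 1.6 ] seen [2.   1.75] 0.96
```

The heads dropped about 4.3 mm in the scene view, so the middle and third screws are seated. Back to the first screw for one confirming clockwise stroke.

carry_out:
  commands:
    - [[0, 0.048, 0], 0, 0.65]
    - [[0, 0.048, 0], 0, 0.65]
    - [[0, 0.048, 0], 0, 0.65]
    - [[0, 0.047, 0], 0, 0.65]
    - [[0, 0, 0.046], -0.17, 0.65]
    - [[0, 0, 0.0465], -0.17, 0.65]
    - [[0, 0, 0], 0, 0.2]
    - [[0, 0, 0], 0, 0.2]
    - [[0, 0, 0], 0, 0.2]
    - [[0, 0, 0], 0.17, 0.2]
    - [[0, 0, 0], 0.17, 0.2]
    - [[0, 0, 0], 0.17, 0.2]
  newtons: 35

```text
time: 25.8
tool_pos: [0.473, -0.0624, 0.0939]
tool_rot: [-3.141, 0.002, -0.338]
contact_force: [-6.3, 11.5, 8.2]
opening: 0.0387
grip_force: 35.0
```

```bash
python3 o.py
```

```text
{'time': 25.8, 'tool_pos': [0.473, -0.062, 0.094], 'tool_rot': [-3.141, 0.002, -0.338], 'contact_force': [-6.313, 11.549, 8.171], 'torque': [1.854, 1.156, 1.002], 'opening': 0.039, 'grip_force': 35.007}
```

carry_out:
  commands:
    - [[0, 0, 0], 0, 0.65]
    - [[0, 0, 0], 0, 0.65]
    - [[0, 0, -0.05], -0.17, 0.65]
    - [[0, 0, -0.05], 0, 0.65]
    - [[0, 0, 0], 0, 0.65]

```text
time: 26.42
tool_pos: [0.4764, -0.0648, 0.196]
tool_rot: [3.14, -0.01, -0.163]
contact_force: [-0.5, -0.2, -0.2]
opening: 0.0597
grip_force: 0.0
```

```bash
python3 m.py m9.png -1,0 .0395; python3 ang.py m1.png 0 '(120,143)'; echo; python3 ang.py m9.png 0 '(120,143)'
python3 -c "
import cv2
cv2.imwrite('pics/v9.png',cv2.hconcat([cv2.imread('pics/m9.png'),cv2.resize(cv2.imread('pics/raw_m9.png'),(320,240))]))"
```

```text
26.425 [ 0.4764 -0.0648  0.196 ] [ 3.14  -0.01  -0.163]
0.26 28.3
0.24 27.5
0.28 27.0
0.23 26.2
0.21 25.1
0.03 24.8
0.05 24.7
0.19 24.5

0.3 26.6
0.28 25.8
0.31 25.0
0.26 24.3
0.07 23.2
0.24 23.1
0.09 23.0
0.05 22.8
```

View pics/v9.png

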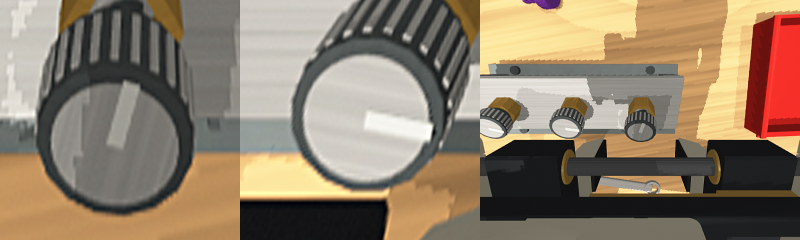

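The mark stayed at about 0.25 rad, so the first screw binds. Backing it out.

carry_out:
  commands:
    - [[0, 0, 0.05], 0.17, 0.65]
    - [[0, 0, 0.05], 0.17, 0.65]
    - [[0, 0, 0], 0, 0.2]
    - [[0, 0, 0], 0, 0.2]
    - [[0, 0, 0], 0, 0.2]
    - [[-0.0002, 0, -0.0005], -0.17, 0.2]
    - [[-0.0002, 0, -0.0005], -0.17, 0.2]
    - [[-0.0002, 0, -0.0005], -0.17, 0.2]
    - [[-0.0002, 0, -0.0005], -0.17, 0.2]
  newtons: 40

```text
time: 27.6
tool_pos: [0.4735, -0.0689, 0.0959]
tool_rot: [3.132, -0.0, 0.185]
contact_force: [-8.1, -30.3, 2.5]
opening: 0.0392
grip_force: 40.0
```

carry_out:
  commands:
    - [[0, 0, 0], 0, 0.6]
    - [[0, 0, 0], 0, 0.6]
    - [[0, 0, 0], 0.17, 0.6]
    - [[0, 0, 0], 0.17, 0.6]
    - [[0, 0, 0], 0.17, 0.6]
    - [[0, 0, 0], 0.17, 0.6]
    - [[0, 0, 0], 0, 0.2]
    - [[0, 0, 0], 0, 0.2]
    - [[0, 0, 0], 0, 0.2]
    - [[-0.0002, 0, -0.0005], -0.17, 0.2]
    - [[-0.0002, 0, -0.0005], -0.17, 0.2]
    - [[-0.0002, 0, -0.0005], -0.17, 0.2]
    - [[-0.0002, 0, -0.0005], -0.17, 0.2]

```text
time: 29.22
tool_pos: [0.4713, -0.069, 0.0969]
tool_rot: [3.133, 0.004, 0.185]
contact_force: [-11.4, -30.3, 8.7]
opening: 0.0394
grip_force: 40.0
```

carry_out:
  commands:
    - [[0, 0, 0], 0, 0.65]
    - [[0, 0, 0], 0, 0.65]
    - [[0, 0, -0.05], 0.17, 0.65]
    - [[0, 0, -0.05], 0.17, 0.65]
    - [[0, 0, 0], 0, 0.65]

```text
time: 29.85
tool_pos: [0.4745, -0.0635, 0.1992]
tool_rot: [3.141, -0.008, -0.163]
contact_force: [0.4, 0.6, -1.0]
opening: 0.0597
grip_force: 0.0
```

```bash
python3 m.py m10.png -1,0 .042;  python3 ang.py m10.png 0 '(120,143)'
python3 -c "
import cv2
cv2.imwrite('pics/v10.png',cv2.hconcat([cv2.imread('pics/m10.png'),cv2.resize(cv2.imread('pics/raw_m10.png'),(320,240))]))"
```

```text
29.85 [ 0.4745 -0.0635  0.1992] [ 3.141 -0.008 -0.163]
-1.2 16.9
-1.22 16.1
-1.24 16.0
-1.19 15.8
-1.26 15.3
-1.17 13.8
-1.27 13.0
-1.15 11.6
```

View pics/v10.png

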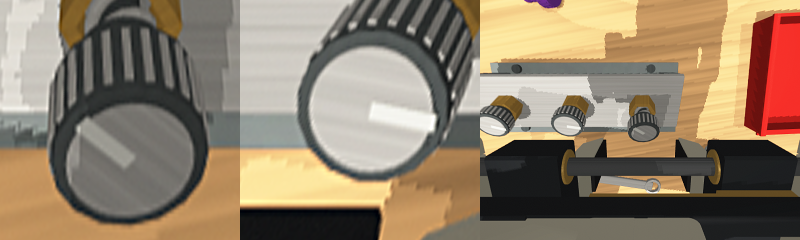

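carry_out:
  commands:
    - [[0, 0.0025, 0.05], 0.17, 0.65]
    - [[0, 0, 0.05], 0.17, 0.65]
    - [[0, 0, 0], 0, 0.2]
    - [[0, 0, 0], 0, 0.2]
    - [[0, 0, 0], 0, 0.2]
    - [[-0.0002, 0, -0.0005], -0.17, 0.2]
    - [[-0.0002, 0, -0.0005], -0.17, 0.2]
    - [[-0.0002, 0, -0.0005], -0.17, 0.2]
    - [[-0.0002, 0, -0.0005], -0.17, 0.2]
    - [[-0.001, -0.0003, -0.002], 0, 0.2]
    - [[-0.001, -0.0003, -0.002], 0, 0.2]
  newtons: 40

```text
time: 31.28
tool_pos: [0.4709, -0.0692, 0.103]
tool_rot: [3.134, -0.004, 0.179]
contact_force: [3.1, -17.6, -13.7]
opening: 0.039
grip_force: 40.0
```

```bash
python3 o.py
```

```text
{'time': 31.275, 'tool_pos': [0.471, -0.069, 0.103], 'tool_rot': [3.134, -0.004, 0.179], 'contact_force': [3.134, -17.559, -13.679], 'torque': [-3.206, -0.438, -0.318], 'opening': 0.039, 'grip_force': 39.998}
```

carry_out:
  commands:
    - [[-0.001, -0.0003, -0.002], 0, 0.2]
    - [[-0.001, -0.0003, -0.002], 0, 0.2]

```text
time: 31.52
tool_pos: [0.4689, -0.0689, 0.1068]
tool_rot: [3.134, -0.004, 0.179]
contact_force: [3.9, -15.9, -14.8]
opening: 0.0391
grip_force: 40.0
```

```bash
python3 o.py
```

```text
{'time': 31.525, 'tool_pos': [0.469, -0.069, 0.107], 'tool_rot': [3.134, -0.004, 0.179], 'contact_force': [3.948, -15.944, -14.772], 'torque': [-3.21, -0.494, -0.319], 'opening': 0.039, 'grip_force': 39.998}
```

carry_out:
  commands:
    - [[-0.003, 0.001, -0.006], 0, 0.2]
    - [[-0.003, -0.001, -0.006], 0, 0.2]
    - [[-0.003, -0.001, -0.006], 0, 0.2]
    - [[0, 0, 0], 0, 0.2]

```text
time: 32.02
tool_pos: [0.4582, -0.0657, 0.1247]
tool_rot: [3.141, -0.002, 0.177]
contact_force: [0.9, -0.6, -1.3]
opening: 0.0392
grip_force: 40.0
```

```bash
python3 o.py
```

```text
{'time': 32.025, 'tool_pos': [0.458, -0.066, 0.125], 'tool_rot': [3.141, -0.002, 0.177], 'contact_force': [0.887, -0.603, -1.347], 'torque': [0.014, 0.066, -0.026], 'opening': 0.039, 'grip_force': 40.0}
```

carry_out:
  commands:
    - [[-0.0045, -0.0016, -0.009], 0, 0.2]
    - [[0, 0, -0.028], 0, 0.2]
    - [[0, 0, -0.028], 0, 0.2]
    - [[-0.005, 0.052, 0], 0, 0.2]
    - [[-0.005, 0.052, 0], 0, 0.2]
    - [[-0.005, 0.052, 0], 0, 0.2]
    - [[-0.005, 0.052, 0], 0, 0.2]
    - [[-0.005, 0.052, 0], 0, 0.2]
    - [[0, 0, 0], 0, 0.2]

```text
time: 33.15
tool_pos: [0.474, -0.3288, 0.1886]
tool_rot: [3.141, 0.0, 0.173]
contact_force: [-0.6, 0.4, -1.4]
opening: 0.0391
grip_force: 40.0
```

```bash
python3 o.py; python3 - <<'E'
from h import *
c=robot.read_camera('scene'); save(c,'s11.png'); s=robot.observe()
for x in robot.find_in(c,'screw_a_head'): print(np.round(x['at']),round(x['p'],2))
print('tcp at',project(c,s['tool_pos']).round())
w=robot.read_camera('wrist'); save(w,'w11.png')
for t in('screw_a_head','reject_bin_floor'):
  for f in (robot.find_in,robot.tip_of):
    for x in f(w,t): print('w',t,np.round(x['at']),round(x['p'],2),atz(w,x['at'],.004,s).round(3))
hs=cv2.cvtColor(c['pixels'],cv2.COLOR_RGB2HSV)
print('tcp w',project(w,s['tool_pos'],s).round())
for f,im in(('w',w),):
    p=im['pixels'].astype(int); m=(p[...,0]>120)&(p[...,1]<70)&(p[...,2]<70); ys,xs=np.nonzero(m); print(xs.min(),xs.max(),ys.min(),ys.max())
E
```

```text
{'time': 33.15, 'tool_pos': [0.474, -0.329, 0.189], 'tool_rot': [3.141, 0.0, 0.173], 'contact_force': [-0.583, 0.444, -1.379], 'torque': [0.092, -0.02, -0.012], 'opening': 0.039, 'grip_force': 39.999}
[293. 221.] 0.79
tcp at [151. 307.]
w reject_bin_floor [326. 179.] 0.73 [ 0.507 -0.324  0.004]
w reject_bin_floor [323. 203.] 0.79 [ 0.487 -0.326  0.004]
tcp w [322. 317.]
197 478 55 286
```

carry_out:
  commands:
    - [[0, 0, 0.045], 0, 0.2]
    - [[0, 0, 0.045], 0, 0.2]
    - [[0, 0, 0.034], 0, 0.2]
    - [[0, 0, 0], 0, 0.2]
    - [[0, 0, 0], 0, 0.65]
    - [[0, 0, 0], 0, 0.65]
    - [[0, 0, 0], 0, 0.65]
    - [[0, 0, -0.05], 0, 0.65]
    - [[0, 0, -0.05], 0, 0.65]
    - [[0, 0, -0.05], 0, 0.65]
    - [[0, 0, 0], 0, 0.65]
    - [[-0.05, 0, 0], 0, 0.65]
    - [[-0.05, 0, 0], 0, 0.65]
    - [[0, 0, 0], 0, 0.65]

```text
time: 35.25
tool_pos: [0.3734, -0.3431, 0.2146]
tool_rot: [-3.141, 0.001, 0.174]
contact_force: [0.2, -0.1, -1.5]
opening: 0.0599
grip_force: 0.0
```

```bash
python3 o.py; python3 - <<'E'
from h import *
for n in('wrist','top','scene'):
    s=robot.observe(); c=robot.read_camera(n); save(c,n+'12.png')
    for f in (robot.find_in,robot.tip_of):
        for x in f(c,'screw_a_head'): print(n,np.round(x['at']),round(x['p'],2),'z.02',atz(c,x['at'],.02,s).round(3))
# non-red content inside the bin, from the top picture
c=robot.read_camera('top'); p=c['pixels'].astype(int)
q=[project(c,(.487+dx,-.327+dy,.004)) for dx in(-.07,.07) for dy in(-.06,.06)]; q=np.array(q)
x0,y0=q.min(0).astype(int); x1,y1=q.max(0).astype(int); sub=p[y0:y1,x0:x1]
m=(sub[...,0]-sub[...,1])<25
k,l,st,ce=cv2.connectedComponentsWithStats(m.astype(np.uint8))
for i in range(1,k):
    if st[i,4]>15: print('blob',st[i,4],ce[i]+[x0,y0],atz(c,ce[i]+[x0,y0],.02).round(3))
E
```

```text
{'time': 35.25, 'tool_pos': [0.373, -0.343, 0.215], 'tool_rot': [-3.141, 0.001, 0.174], 'contact_force': [0.226, -0.128, -1.455], 'torque': [0.006, 0.003, 0.017], 'opening': 0.06, 'grip_force': 0.0}
wrist [334.  85.] 0.16 z.02 [ 0.48  -0.334  0.02 ]
top [317. 283.] 0.77 z.02 [0.491 0.024 0.02 ]
top [313. 281.] 0.89 z.02 [0.495 0.032 0.02 ]
scene [293. 220.] 0.72 z.02 [0.451 0.086 0.02 ]
scene [293. 221.] 0.53 z.02 [0.452 0.084 0.02 ]
blob 363 [484.40495868 301.00275482] [ 0.457 -0.315  0.02 ]
```

```bash
python3 - <<'E'
import cv2,numpy as np
a=cv2.imread('pics/scene1.png').astype(int); b=cv2.imread('pics/scene12.png').astype(int)
for nm,(x,y) in dict(first=(258,243),mid=(291,219),third=(323,197)).items():
    print(nm,np.abs(a-b)[y-10:y+8,x-10:x+10].mean().round(1), b[y-8:y+6,x-8:x+8].mean((0,1)).round())
# grey things on red inside the bin in scene, wrist, top
for f,(x0,y0,x1,y1) in {'scene12.png':(140,325,215,395),'scene1.png':(140,325,215,395),'top12.png':(460,250,530,325),'top1.png':(460,250,530,325)}.items():
    p=cv2.imread('pics/'+f).astype(int)[y0:y1,x0:x1]; m=(p[...,2]-p[...,1]<25); k,l,s,c=cv2.connectedComponentsWithStats(m.astype(np.uint8))
    print(f,[(s[i].tolist(),(c[i]+[x0,y0]).round().tolist(),p[l==i].mean(0).round().tolist(),int(p[l==i].max())) for i in range(1,k) if s[i,4]>20])
E
```

```text
first 40.2 [103. 145. 180.]
mid 24.1 [104. 114. 124.]
third 25.0 [ 98. 106. 113.]
scene12.png [([2, 0, 8, 7, 23], [145.0, 327.0], [55.0, 80.0, 104.0], 105), ([15, 12, 31, 28, 430], [169.0, 351.0], [63.0, 63.0, 64.0], 112)]
scene1.png []
top12.png [([15, 36, 21, 26, 360], [484.0, 301.0], [47.0, 47.0, 51.0], 78)]
top1.png []
```

```bash
python3 -c "
from cell import robot
print(robot.hand_in())"
```

```text
the job is handed in; nothing more can be done
None
```

The job is handed in: the middle and +y screws are run down and seated, and the -y screw, which bound at about 0.25 rad, is in the red bin; I viewed 13 pictures, 3 over your limit of 10.

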